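# Unlock the specimen tote and gather the specimens in its lip corner

### The job

Slide the transport lock beside the specimen tote fully open to its end stop, while the tote still stands on its dock. Then lift the tote by its carrying bar well clear of the dock and tilt it so that the corner with the pouring lip is lowest and all three loose specimens slide together into that corner. Finish while holding it still in the air, clearly tilted towards the lip with the specimens in the corner; leave everything else on the bench where it is.

Things in the scene. Friction and masses are not known exactly. Their poses are not given: they have to be found in the camera images.
- tote: white plastic carrying tote, outside 150 mm (x) by 200 mm (y), walls 40 mm high, walls and floor 4 mm thick, 0.25 to 0.45 kg. Origin: centre of its underside; z up. A wooden carrying bar runs overhead along x. The pouring lip, a spout 20 mm out at rim height, is at the -x, +y corner. A lug (28 mm wide, 22 mm out, 18 to 26 mm up) is in the middle of the -y wall. Stands on the dock, aligned with it
- handle (a point): middle of the tote's straight wooden carrying bar, 103 mm above the tote's underside; axes as the tote's. The bar runs along x, over the middle: 14 mm thick (y), 22 mm high (92 to 114 mm above the underside), 138 mm clear between the posts at its x ends
- corner (a point): inside bottom corner of the tote at the lip, on the inner floor (71 mm along the tote's -x, 96 mm along +y, 4 mm up). Floor and walls are smooth: specimens start to slide at 10 to 14 degrees of tilt, more where they rub along a wall; 30 degrees towards the lip brings them all in within about 2 s
- lip_foot (a point): outer bottom corner of the tote below the pouring lip, the lowest point of the tote when it is tilted to the lip
- dock: fixed aluminium dock that the tote stands on: plate 190 mm (x) by 275 mm (y), 10 mm thick, on the bench; origin on the bench under the middle of the tote's place, z up. Two 8 mm high rails on the plate flank the tote at its x sides with about 5 mm play. The transport lock runs on the plate along the -y edge
- lock (a joint): travel of the transport lock along the dock's +x, in m: 0 = locked, 0.060 = end stop, fully open; starts at 0 to 0.012. About 2 N of friction; stays where it is left. Locked, its steel tongue lies 3 mm above the tote's lug, so the tote cannot be lifted; the lug is free from about 0.025 on
- lock_grip (a point): middle of the lock's upright black grip, 70 mm above the bench (moves with the lock). The grip is 16 mm thick along the dock's x, 22 mm along its y, standing from 47 to 85 mm above the bench. Axes as the dock's: the lock opens along +x
- stone0: loose specimen in the tote: a domed grey pebble, 26 mm across, 12 mm high, about 16 g; origin at the centre of its flat underside
- stone1: loose specimen in the tote: a flat-topped reddish pebble, 25 mm across, 10 mm high, about 16 g; origin at the centre of its flat underside
- stone2: loose specimen in the tote: a pale cone-shaped limpet shell, 26 mm across, 14 mm high, about 16 g; origin at the centre of its flat underside
- vial_block: bystander: wooden block with rows of round dimples, 100 x 100 x 28 mm, beside the dock's +y side; origin at the centre of its underside
- tweezers: bystander: steel tweezers lying flat, 125 x 9 x 6 mm, beside the dock's -y side; origin at the centre of its underside
- pencil: bystander: yellow pencil lying flat, 180 mm long, beside the tweezers; origin at the centre of its underside
- jar: bystander: lidded glass jar, 56 mm across, 75 mm high, beyond the dock; origin at the centre of its underside

How it is judged:
By the outcome, as a careful person would: the job done as asked, in the order asked, and still so for the second after the job is handed in, while the arm keeps its last pose, push and grip.
It also fails if it takes over 51 s, if anything falls off the work surface, if the arm or the gripper's body presses on something with over 40 N, if the wrist force passes 120 N, or if a joint passes its speed limit or range.

### The arm

A 6-joint arm with a two-finger parallel gripper is mounted at the origin on the work surface. World frame = base frame: x ahead of the robot, y to its left, z up, the work surface at z = 0. Lengths are in m, angles in degrees, forces in N, time in s.
With the tool pointing down it reaches from about 0.4 to 0.825 m from the base axis. Payload 7 kg.
Tool frame: the origin (TCP) lies midway between the tips of the shut fingers; the grasp point (between the pads) lies 19 mm behind it; z points along the fingers, y is the line along which they close (so a half turn about z gives the same grasp; the last joint's range is limited). The gripper opens to 88 mm and grips with 3 to 60 N. Pads are 19 mm wide; open, the fingers measure 130 mm over their backs; the gripper's body (78 mm by 193 mm) begins 47 mm behind the grasp point.
Start: joints at [90.991, 20.546, 0.682, 0, -70.136, -16.507], TCP at [0.181, 0.65, 0.227] pointing down, gripper open.
Joint ranges: [-176.03, 176.03], [-82.01, 121.73], [-58.28, 71.71], [-173.87, 95.51], [-174.79, -0.11], [-173.66, 173.66]. Speed limits (degrees/s): [136.94, 136.94, 172.46, 180, 180, 180].

### API

Orientations are given as [roll, pitch, yaw] about the fixed x, y, z axes, in that order (R = Rz(yaw) Ry(pitch) Rx(roll)).
In Python, from plant import r gives the robot as it stands. The module is installed in compiled form; this text tells all that it offers.
- The arm moves only by the tool play_rows, never from a script. Its argument "rows" is a list of rows, each an object with "slide": the shift along the tool's x, y, z as a fraction of full scale, a list of three; "delta_rot": the turn, a rotation vector about the tool's x, y, z as a fraction of full scale, a list of three; "fingers": the opening, from -1 (shut) to 1 (fully open). In form: [{"slide": [x, y, z], "delta_rot": [rx, ry, rz], "fingers": fingers}, ...]. A call has 1 to 8 rows; each row shifts and turns the commanded pose from where the row before left it, along the tool's axes as they then stand; what a row does not reach is not made up. Full scale, the value 1, is 0.15 m for a shift and 0.08 rad for a turn. A row lasts 1/8 s, in which the tool goes at most 62.5 mm and 10.7 degrees, less where a joint would pass 70% of its speed; a pose out of reach is approached as far as the arm can. A call with a number of a shift or a turn outside -1 to 1 is refused whole. A call with a gripper value outside its range is refused whole. The fingers move at their own pace and stop on an object; "squeeze" is the grip in N (left out, the last holds). Time passes only in rows, so rows that do not move let the fingers close. It gives the time, the measured TCP pose, the force, the opening and the grip force at its end, in the units of the state.
- r.get_state(): the state, without advancing time (a new reading comes with each control period).
- r.capture(name): name is "scene" or "top"; returns a dict with "image" (384x512x3 uint8, blue, green, red), "fx", "fy", "cx", "cy" (pixels), "distortion" ([k1, k2, p1, p2, k3] as OpenCV has them; the pictures are not rectified), "R" (3x3) and "t" (3): a world point X has camera coordinates R X + t. Camera axes: x right, y down, z forward; pixel columns grow to the right and rows downward; lengths in m; the calibration is good to about 2 mm. A picture is of the moment at which its call begins. There is no depth.
- r.close_job(): hands the job in; it is judged then, once.
The state is a dict: "time_s": time; "joints": joint angles; "qd": joint speeds; "joint_torque": joint torques, N m; "tcp_pos": TCP position; "eef_rot": TCP orientation; "contact_force": force on the tool from outside, world axes, zero at the start; "moment": the same for the moment, N m; "gripper_width": finger opening in m; "gripper_force": force on a finger pad.
Only numpy, scipy, OpenCV 4.12 (cv2) and the standard library are available. Lean on these libraries where they do the work, as an engineer would, in place of code of your own. Each camera call takes 0.05 s, during which the arm holds its last target. There are 200 camera calls.

## Working session

There is one attempt and no reset: what is moved stays moved. The work goes in short steps, Python scripts to look and compute and a tool call to move; the robot and the scene stay as the last step left them, time stands still between calls to the robot, and variables do not carry over. Pictures are saved under pics/ and viewed, at most 10 in all, crops included, and the job is handed in when it is done.

Besides the shell and the picture viewer there is one more tool, called by a JSON object that holds its "api" and its "payload". play_rows: Moves the arm, as the interface text tells. Shift numbers are shares of 0.15 m and turn numbers shares of 0.08 rad, none past 1 either way. Its arguments: {"type":"object","properties":{"rows":{"type":"array"},"squeeze":{"type":"number"}},"required":["rows"]}

```bash
mkdir -p pics
python3 - <<'E'
from plant import r
import cv2,numpy as np
for n in("scene","top"):
    c=r.capture(n);cv2.imwrite(f"pics/{n}0.png",c["image"])
    print(n,c["fx"],c["fy"],c["cx"],c["cy"],c["distortion"]);print(np.round(c["R"],4).tolist(),np.round(c["t"],4).tolist())
s=r.get_state();print(s)
E
```

```text
scene 366.352285717288 366.352285717288 252.48637950654808 190.84775745548677 [-0.07698214  0.          0.          0.          0.        ]
[[-0.7931, 0.6088, -0.0196], [0.4828, 0.6087, -0.6296], [-0.3714, -0.5087, -0.7767]] [0.486, -0.2377, 1.2388]
top 496.3234896328083 496.3234896328083 247.24297131466372 189.80018694836875 [-0.08832774  0.          0.          0.          0.        ]
[[-0.0298, -0.9995, 0.005], [-0.9917, 0.029, -0.1254], [0.1252, -0.0087, -0.9921]] [0.0471, 0.6386, 1.0691]
{'time_s': 0.1, 'joints': array([ 9.09907721e+01,  2.05873453e+01,  6.39346559e-01, -1.86169663e-02,
       -7.01353308e+01, -1.65082635e+01]), 'qd': array([-0.0231005 , -0.17175531,  0.1803635 ,  0.0329219 , -0.02029255,
        0.00827912]), 'joint_torque': array([-1.66451970e-03, -5.84162486e+01,  2.93748307e+01,  7.01539770e+00,
        1.01706258e-02, -5.62439550e-05]), 'tcp_pos': array([0.18047248, 0.64997551, 0.2257159 ]), 'eef_rot': array([ 1.79915132e+02, -6.90002262e-03, -1.55238250e+01]), 'contact_force': array([ 0.74551602, -0.36277275,  0.00595159]), 'moment': array([-0.00722173,  0.08411873,  0.05671357]), 'gripper_force': 0.0, 'gripper_width': 0.08754922706007129}
```

View pics/scene0.png

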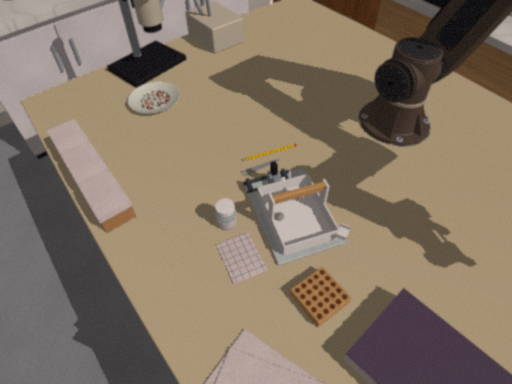

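View pics/top0.png

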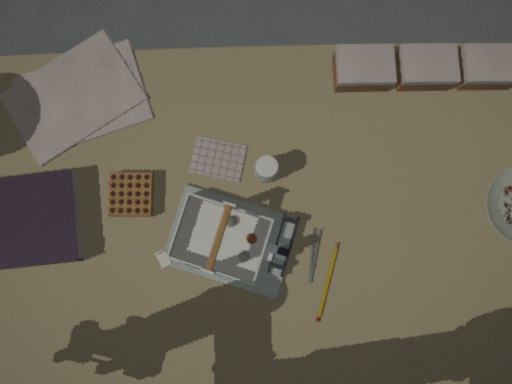

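The scene view shows the tote at about (300,215), with the lock grip near (275,170). The top view shows the bar from (228,207) to (210,268), the lip at (163,259) and the lock grip near (282,252). Next I'll enlarge both.

Run:
```python
import cv2
a=cv2.imread("pics/scene0.png")[140:270,230:360];b=cv2.imread("pics/top0.png")[180:300,150:310]
cv2.imwrite("pics/sc1.png",cv2.resize(a,None,fx=4.6,fy=4.6,interpolation=cv2.INTER_CUBIC))
cv2.imwrite("pics/tc1.png",cv2.resize(b,None,fx=5,fy=5,interpolation=cv2.INTER_CUBIC))
```

```text
(no output)
```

View pics/sc1.png

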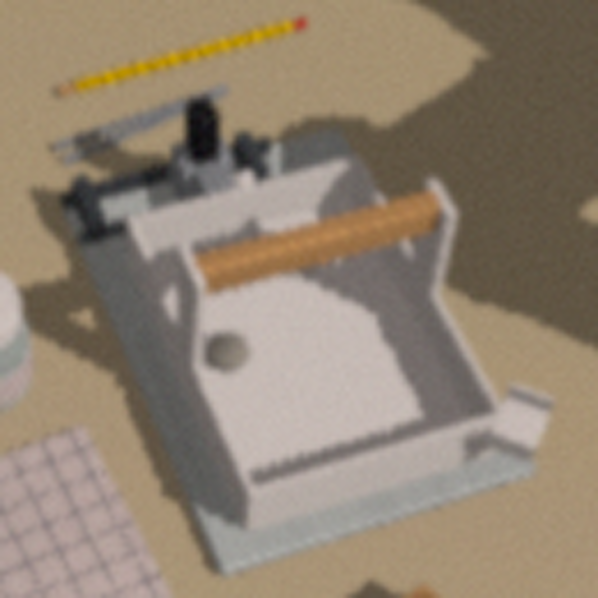

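View pics/tc1.png

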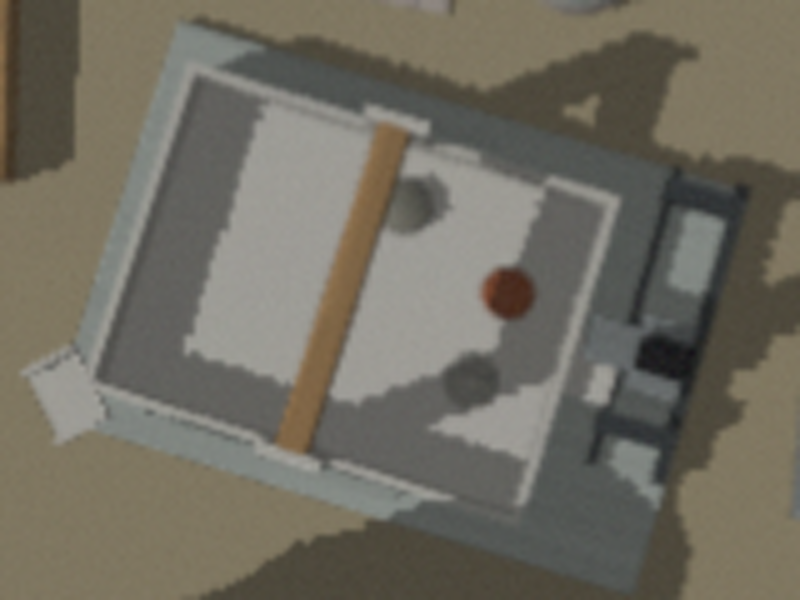

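The crops show the bar ends at (393,127) and (293,450) in top and at (205,270) and (435,212) in scene. The lock grip's black top is near (667,352) in top and (203,102) in scene. The lip corner is at lower left in top, so tote yaw is about -17°.

```bash
cat > h.py <<'E'
from plant import r
import cv2,numpy as np
from scipy.optimize import least_squares
C={n:r.capture(n) for n in("scene","top")}
def proj(n,X):
    c=C[n];K=np.array([[c["fx"],0,c["cx"]],[0,c["fy"],c["cy"]],[0,0,1]])
    return cv2.projectPoints(np.float64(X).reshape(-1,1,3),cv2.Rodrigues(np.array(c["R"]))[0],np.float64(c["t"]),K,np.float64(c["distortion"]))[0].reshape(-1,2)
def tri(s,t):
    f=lambda X:np.r_[proj("scene",X)[0]-s,proj("top",X)[0]-t]
    q=least_squares(f,[.5,.1,.05],x_scale=.1);return q.x,np.sqrt(2*q.cost)
S=lambda u,v:np.array([230+(u+.5)/4.6-.5,140+(v+.5)/4.6-.5])
T=lambda u,v:np.array([150+(u+.5)/5-.5,180+(v+.5)/5-.5])
E
python3 - <<'E'
from h import *
P={"bar+x":(S(205,268),T(393,127)),"bar-x":(S(437,210),T(293,450)),"griptop":(S(205,100),T(667,350)),
"dock+x+y":(S(222,572),T(180,25)),"rim+x+y":(S(249,488),T(196,68)),"rim-x+y":(S(497,412),T(97,385)),"rim+x-y":(S(133,222),T(618,198))}
R={}
for k,v in P.items():
    X,e=tri(*v);R[k]=X;print(k,np.round(X,4),round(e,2))
d=R["bar+x"]-R["bar-x"];print("len",np.linalg.norm(d),"yaw",np.degrees(np.arctan2(d[1],d[0])),"mid",(R["bar+x"]+R["bar-x"])/2)
for a,b in(("rim-x+y","rim+x+y"),("rim+x-y","rim+x+y")):
    d=R[b]-R[a];print(a,b,np.linalg.norm(d),np.degrees(np.arctan2(d[1],d[0])))
# model check: tote centre, yaw fit from all points
M={"bar+x":(.069,0,.112),"bar-x":(-.069,0,.112),"rim+x+y":(.075,.1,.05),"rim-x+y":(-.075,.1,.05),"rim+x-y":(.075,-.1,.05)}
def W(p,m):
    c,s=np.cos(p[2]),np.sin(p[2]);m=np.array(m);return np.array([p[0]+c*m[0]-s*m[1],p[1]+s*m[0]+c*m[1],m[2]+p[3]])
f=lambda p:np.concatenate([np.r_[proj("scene",W(p,m))[0]-P[k][0],proj("top",W(p,m))[0]-P[k][1]] for k,m in M.items()])
q=least_squares(f,[.5,.1,-.3,0]);print("fit",q.x,np.degrees(q.x[2]),np.round(q.fun,1))
p=q.x;g=R["griptop"][:2]-p[:2];c,s=np.cos(p[2]),np.sin(p[2]);print("grip in dock",c*g[0]+s*g[1],-s*g[0]+c*g[1])
t=r.get_state();print(t["tcp_pos"],t["eef_rot"])
E
```

```text
bar+x [0.5985 0.0697 0.122 ] 0.58
bar-x [0.4682 0.1136 0.1137] 0.13
griptop [ 0.5042 -0.0421  0.0963] 0.22
dock+x+y [0.6613 0.169  0.0055] 0.85
rim+x+y [0.6353 0.1571 0.0508] 0.7
rim-x+y [0.497  0.2033 0.0474] 0.6
rim+x-y [ 0.5714 -0.0266  0.0481] 0.37
len 0.13774104933972212 yaw -18.651403738473707 mid [0.53332599 0.09166066 0.11783968]
rim-x+y rim+x+y 0.14586013394534825 -18.475763599604697
rim+x-y rim+x+y 0.19445943762791926 70.80792699407256
fit [ 5.33173319e-01  8.91702934e-02 -3.36470348e-01  3.26817209e-04] -19.278330852776616 [-1.3  1.5  1.5  0.7 -0.4 -0.1  0.9 -0.   0.5  1.  -0.4 -1.   2.6  0.4
 -2.2  0.6 -0.9 -1.4  1.5  0.3]
grip in dock 0.0159575371116088 -0.1334996641355204
[0.18051584 0.65011562 0.22598657] [ 1.79941400e+02 -7.50363923e-03 -1.55183718e+01]
```

{"api": "play_rows", "payload": {"rows": [{"slide": [0,0,0],"delta_rot": [0,0,0.8],"fingers": 0.1},{"slide": [0.254,0.26,0],"delta_rot": [0,0,0],"fingers": 0.1},{"slide": [0.254,0.26,0],"delta_rot": [0,0,0],"fingers": 0.1},{"slide": [0.254,0.26,0],"delta_rot": [0,0,0],"fingers": 0.1},{"slide": [0.254,0.26,0],"delta_rot": [0,0,0],"fingers": 0.1},{"slide": [0.254,0.26,0],"delta_rot": [0,0,0],"fingers": 0.1},{"slide": [0.254,0.26,0],"delta_rot": [0,0,0],"fingers": 0.1},{"slide": [0.254,0.26,0],"delta_rot": [0,0,0],"fingers": 0.1}], "squeeze": 25}}

```text
time_s: 1.2
tcp_pos: [0.3431, 0.3032, 0.2267]
eef_rot: [-180.0, -0.0, -19.2]
contact_force: [0.4, 1.5, 0.3]
gripper_width: 0.0481
gripper_force: 0.0
```

{"api": "play_rows", "payload": {"rows": [{"slide": [0.254,0.26,0],"delta_rot": [0,0,0],"fingers": 0.1},{"slide": [0.254,0.26,0],"delta_rot": [0,0,0],"fingers": 0.1},{"slide": [0.254,0.26,0],"delta_rot": [0,0,0],"fingers": 0.1},{"slide": [0.254,0.26,0],"delta_rot": [0,0,0],"fingers": 0.1},{"slide": [0.254,0.26,0],"delta_rot": [0,0,0],"fingers": 0.1},{"slide": [0.254,0.26,0],"delta_rot": [0,0,0],"fingers": 0.1},{"slide": [0.254,0.26,0],"delta_rot": [0,0,0],"fingers": 0.1},{"slide": [0,0,0],"delta_rot": [0,0,0],"fingers": 0.1}]}}

```text
time_s: 2.2
tcp_pos: [0.5055, -0.0437, 0.226]
eef_rot: [179.9, 0.1, -19.5]
contact_force: [-0.6, 0.6, -1.4]
gripper_width: 0.0482
gripper_force: 0.0
```

{"api": "play_rows", "payload": {"rows": [{"slide": [0,0,0.3],"delta_rot": [0,0,0],"fingers": 0.1},{"slide": [0,0,0.3],"delta_rot": [0,0,0],"fingers": 0.1},{"slide": [0,0,0.2],"delta_rot": [0,0,0],"fingers": 0.1},{"slide": [0,0,0],"delta_rot": [0,0,0],"fingers": 0.1}]}}

```text
time_s: 2.7
tcp_pos: [0.5031, -0.0405, 0.1048]
eef_rot: [179.9, 0.2, -19.2]
contact_force: [0.7, -0.6, 1.2]
gripper_width: 0.0479
gripper_force: 0.0
```

Run:
```python
from h import *
a=C["scene"]["image"][140:230,230:330];b=C["top"]["image"][190:290,230:330]
z=lambda i:cv2.resize(i,(400,400),interpolation=cv2.INTER_CUBIC)
cv2.imwrite("pics/g2.png",np.hstack([z(a),z(b)]))
```

```text
(no output)
```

View pics/g2.png

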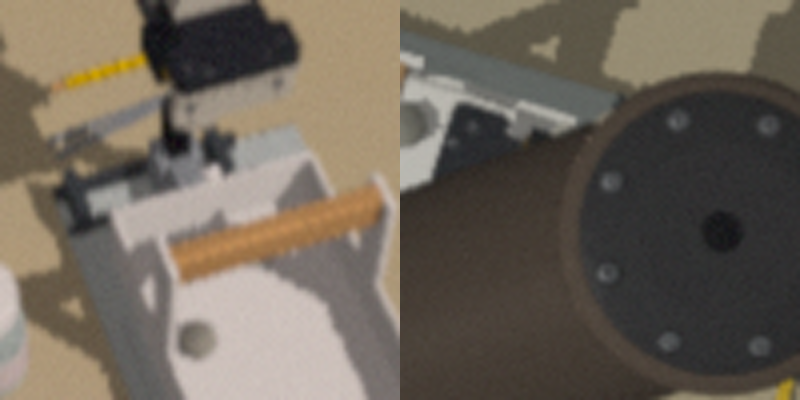

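The scene view shows the black gripper body above the grip, which is at about (178,125) in the left crop. The fingers are hard to tell apart from it, so I'll overlay the predicted finger and grip points.

Run:
```python
from h import *
t=r.get_state();p=t["tcp_pos"];y=np.radians(t["eef_rot"][2])
Y=np.array([np.sin(y),-np.cos(y),0]);im=C["scene"]["image"]
pts=[p+Y*.024,p-Y*.024,p,[.504,-.042,.085],[.504,-.042,.047]]
cr=cv2.resize(im[70:220,210:360],None,fx=4,fy=4,interpolation=cv2.INTER_CUBIC)
for q,c in zip(proj("scene",pts),[(0,0,255),(0,255,0),(255,0,255),(255,255,0),(0,255,255)]):
    print(q);cv2.circle(cr,tuple(int(v) for v in (q-[210,70])*4),4,c,1)
cv2.imwrite("pics/g3.png",cr)
```

```text
[270.97998446 153.04461092]
[277.22743022 165.15773206]
[274.05808652 159.01074783]
[273.96365561 164.15284068]
[273.61994363 173.35941193]
```

View pics/g3.png

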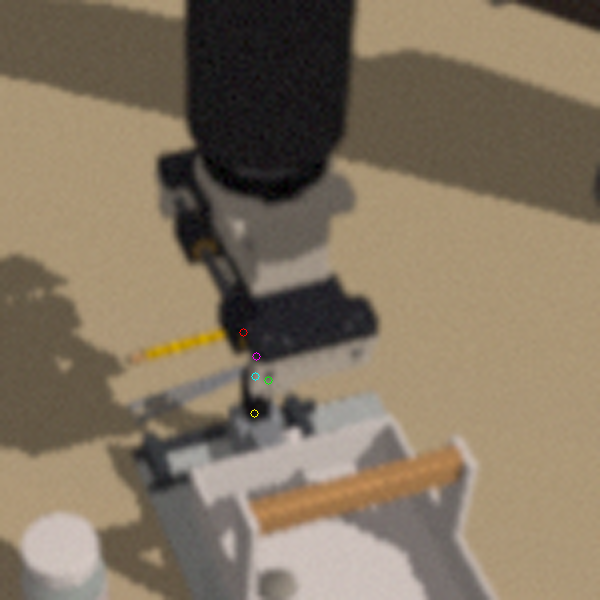

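The near fingertip (268,380) sits on the tote side of the grip and the grip base is at (254,413), both as predicted. I'll descend and close.

{"api": "play_rows", "payload": {"rows": [{"slide": [0,0,0.1],"delta_rot": [0,0,0],"fingers": 0.1},{"slide": [0,0,0.1],"delta_rot": [0,0,0],"fingers": 0.1},{"slide": [0,0,0.1],"delta_rot": [0,0,0],"fingers": 0.1},{"slide": [0,0,0],"delta_rot": [0,0,0],"fingers": -0.6},{"slide": [0,0,0],"delta_rot": [0,0,0],"fingers": -0.6},{"slide": [0,0,0],"delta_rot": [0,0,0],"fingers": -0.6},{"slide": [0,0,0],"delta_rot": [0,0,0],"fingers": -0.6}]}}

```text
time_s: 3.78
tcp_pos: [0.5028, -0.043, 0.0617]
eef_rot: [179.7, 0.2, -19.2]
contact_force: [-4.3, -13.0, 3.9]
gripper_width: 0.0217
gripper_force: 25.0
```

{"api": "play_rows", "payload": {"rows": [{"slide": [0.07,0.02,0],"delta_rot": [0,0,0],"fingers": -0.6},{"slide": [0.07,0,0],"delta_rot": [0,0,0],"fingers": -0.6},{"slide": [0.07,0,0],"delta_rot": [0,0,0],"fingers": -0.6},{"slide": [0.07,0,0],"delta_rot": [0,0,0],"fingers": -0.6},{"slide": [0.05,0,0],"delta_rot": [0,0,0],"fingers": -0.6},{"slide": [0,0,0],"delta_rot": [0,0,0],"fingers": -0.6}]}}

```text
time_s: 4.53
tcp_pos: [0.5518, -0.0598, 0.0618]
eef_rot: [-180.0, -0.0, -19.2]
contact_force: [0.3, -0.8, 1.6]
gripper_width: 0.0219
gripper_force: 25.0
```

{"api": "play_rows", "payload": {"rows": [{"slide": [0.03,0,0],"delta_rot": [0,0,0],"fingers": -0.6},{"slide": [0.03,0,0],"delta_rot": [0,0,0],"fingers": -0.6},{"slide": [0,0,0],"delta_rot": [0,0,0],"fingers": -0.6}]}}

```text
time_s: 4.9
tcp_pos: [0.5539, -0.0608, 0.0611]
eef_rot: [180.0, 0.5, -19.3]
contact_force: [-22.8, 19.1, 21.9]
gripper_width: 0.0216
gripper_force: 24.9
```

The force rise at 54 mm of travel suggests the end stop. I'll release, rise and check.

{"api": "play_rows", "payload": {"rows": [{"slide": [0,0,0],"delta_rot": [0,0,0],"fingers": 0.1},{"slide": [0,0,0],"delta_rot": [0,0,0],"fingers": 0.1},{"slide": [0,0,0],"delta_rot": [0,0,0],"fingers": 0.1},{"slide": [0,0,-0.2],"delta_rot": [0,0,0],"fingers": 0.1},{"slide": [0,0,-0.3],"delta_rot": [0,0,0],"fingers": 0.1},{"slide": [0,0,-0.3],"delta_rot": [0,0,0],"fingers": 0.1},{"slide": [0,0,0],"delta_rot": [0,0,0],"fingers": 0.1}]}}

```text
time_s: 5.78
tcp_pos: [0.5618, -0.0627, 0.1855]
eef_rot: [-179.8, -0.4, -19.2]
contact_force: [0.4, -0.1, -0.5]
gripper_width: 0.0482
gripper_force: 0.0
```

Run:
```python
from h import *
print(r.get_state()["tcp_pos"])
cv2.imwrite("pics/g4.png",cv2.resize(C["scene"]["image"][130:250,220:360],None,fx=5,fy=5,interpolation=cv2.INTER_CUBIC))
```

```text
[ 0.55933269 -0.06270174  0.18170473]
```

View pics/g4.png

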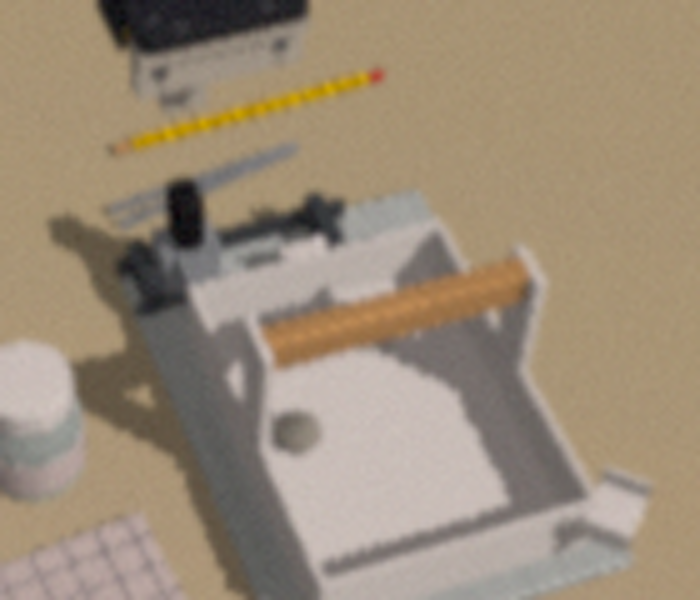

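The lock carriage now sits against the far end block at about (160,260), fully open. Next I'll move over the bar.

{"api": "play_rows", "payload": {"rows": [{"slide": [-0.126,-0.227,0],"delta_rot": [0,0,0],"fingers": 0.1},{"slide": [-0.126,-0.227,0],"delta_rot": [0,0,0],"fingers": 0.1},{"slide": [-0.126,-0.227,0],"delta_rot": [0,0,0],"fingers": 0.1},{"slide": [-0.126,-0.227,0],"delta_rot": [0,0,0],"fingers": 0.1},{"slide": [0,0,0.2],"delta_rot": [0,0,0],"fingers": 0.1},{"slide": [0,0,0.2],"delta_rot": [0,0,0],"fingers": 0.1},{"slide": [0,0,0.18],"delta_rot": [0,0,0],"fingers": 0.1},{"slide": [0,0,0],"delta_rot": [0,0,0],"fingers": 0.1}]}}

```text
time_s: 6.88
tcp_pos: [0.5304, 0.0897, 0.0915]
eef_rot: [179.7, 0.3, -19.2]
contact_force: [0.1, 0.2, 0.7]
gripper_width: 0.0483
gripper_force: 0.0
```

{"api": "play_rows", "payload": {"rows": [{"slide": [0,0,0],"delta_rot": [0,0,0],"fingers": -0.8},{"slide": [0,0,0],"delta_rot": [0,0,0],"fingers": -0.8},{"slide": [0,0,0],"delta_rot": [0,0,0],"fingers": -0.8},{"slide": [0,0,0],"delta_rot": [0,0,0],"fingers": -0.8},{"slide": [0,0,0],"delta_rot": [0,0,0],"fingers": -0.8}], "squeeze": 10}}

```text
time_s: 7.5
tcp_pos: [0.5329, 0.091, 0.0952]
eef_rot: [-180.0, -0.0, -19.2]
contact_force: [-1.6, 0.4, 3.0]
gripper_width: 0.0139
gripper_force: 10.0
```

{"api": "play_rows", "payload": {"rows": [{"slide": [0,0,0],"delta_rot": [0,0,0],"fingers": -0.8},{"slide": [0,0,0],"delta_rot": [0,0,0],"fingers": -0.8},{"slide": [0,0,-0.05],"delta_rot": [0,0,0],"fingers": -0.8},{"slide": [0,0,-0.08],"delta_rot": [0,0,0],"fingers": -0.8},{"slide": [0,0,-0.12],"delta_rot": [0,0,0],"fingers": -0.8},{"slide": [0,0,-0.12],"delta_rot": [0,0,0],"fingers": -0.8},{"slide": [0,0,-0.12],"delta_rot": [0,0,0],"fingers": -0.8}], "squeeze": 55}}

```text
time_s: 8.38
tcp_pos: [0.5324, 0.0908, 0.1691]
eef_rot: [-180.0, 0.0, -19.2]
contact_force: [0.8, -0.2, -3.9]
gripper_width: 0.0136
gripper_force: 55.0
```

{"api": "play_rows", "payload": {"rows": [{"slide": [0,0,-0.15],"delta_rot": [0,0,0],"fingers": -0.8},{"slide": [0,0,-0.15],"delta_rot": [0,0,0],"fingers": -0.8},{"slide": [0,0,-0.15],"delta_rot": [0,0,0],"fingers": -0.8},{"slide": [0,0,-0.15],"delta_rot": [0,0,0],"fingers": -0.8},{"slide": [0,0,-0.15],"delta_rot": [0,0,0],"fingers": -0.8},{"slide": [0,0,-0.1],"delta_rot": [0,0,0],"fingers": -0.8},{"slide": [0,0,0],"delta_rot": [0,0,0],"fingers": -0.8}]}}

```text
time_s: 9.25
tcp_pos: [0.5329, 0.091, 0.2967]
eef_rot: [-179.9, -0.1, -19.2]
contact_force: [-1.1, 0.4, -3.4]
gripper_width: 0.0135
gripper_force: 55.0
```

{"api": "play_rows", "payload": {"rows": [{"slide": [0,0,0],"delta_rot": [-0.33,0.3,0],"fingers": -0.8},{"slide": [0,0,0],"delta_rot": [-0.33,0.3,0],"fingers": -0.8},{"slide": [0,0,0],"delta_rot": [-0.33,0.3,0],"fingers": -0.8},{"slide": [0,0,0],"delta_rot": [-0.33,0.3,0],"fingers": -0.8},{"slide": [0,0,0],"delta_rot": [-0.33,0.3,0],"fingers": -0.8},{"slide": [0,0,0],"delta_rot": [-0.33,0.3,0],"fingers": -0.8},{"slide": [0,0,0],"delta_rot": [-0.33,0.3,0],"fingers": -0.8},{"slide": [0,0,0],"delta_rot": [-0.33,0.3,0],"fingers": -0.8}]}}

```text
time_s: 10.25
tcp_pos: [0.5326, 0.0909, 0.2956]
eef_rot: [167.7, -11.0, -18.0]
contact_force: [-1.3, 0.2, -3.5]
gripper_width: 0.0137
gripper_force: 55.0
```

{"api": "play_rows", "payload": {"rows": [{"slide": [0,0,0],"delta_rot": [-0.33,0.3,0],"fingers": -0.8},{"slide": [0,0,0],"delta_rot": [-0.33,0.3,0],"fingers": -0.8},{"slide": [0,0,0],"delta_rot": [-0.33,0.3,0],"fingers": -0.8},{"slide": [0,0,0],"delta_rot": [-0.33,0.3,0],"fingers": -0.8},{"slide": [0,0,0],"delta_rot": [-0.33,0.3,0],"fingers": -0.8},{"slide": [0,0,0],"delta_rot": [-0.33,0.3,0],"fingers": -0.8},{"slide": [0,0,0],"delta_rot": [-0.33,0.3,0],"fingers": -0.8},{"slide": [0,0,0],"delta_rot": [-0.33,0.3,0],"fingers": -0.8}]}}

```text
time_s: 11.25
tcp_pos: [0.5326, 0.0909, 0.2956]
eef_rot: [154.5, -21.4, -14.3]
contact_force: [0.2, -0.1, -3.3]
gripper_width: 0.0137
gripper_force: 55.0
```

{"api": "play_rows", "payload": {"rows": [{"slide": [0,0,0],"delta_rot": [0,0,0],"fingers": -0.8},{"slide": [0,0,0],"delta_rot": [0,0,0],"fingers": -0.8},{"slide": [0,0,0],"delta_rot": [0,0,0],"fingers": -0.8},{"slide": [0,0,0],"delta_rot": [0,0,0],"fingers": -0.8},{"slide": [0,0,0],"delta_rot": [0,0,0],"fingers": -0.8},{"slide": [0,0,0],"delta_rot": [0,0,0],"fingers": -0.8},{"slide": [0,0,0],"delta_rot": [0,0,0],"fingers": -0.8},{"slide": [0,0,0],"delta_rot": [0,0,0],"fingers": -0.8}]}}

```text
time_s: 12.25
tcp_pos: [0.5326, 0.0909, 0.2956]
eef_rot: [154.6, -21.3, -14.3]
contact_force: [-0.5, -0.3, -3.5]
gripper_width: 0.0138
gripper_force: 55.0
```

{"api": "play_rows", "payload": {"rows": [{"slide": [0,0,0],"delta_rot": [0,0,0],"fingers": -0.8},{"slide": [0,0,0],"delta_rot": [0,0,0],"fingers": -0.8},{"slide": [0,0,0],"delta_rot": [0,0,0],"fingers": -0.8},{"slide": [0,0,0],"delta_rot": [0,0,0],"fingers": -0.8},{"slide": [0,0,0],"delta_rot": [0,0,0],"fingers": -0.8},{"slide": [0,0,0],"delta_rot": [0,0,0],"fingers": -0.8},{"slide": [0,0,0],"delta_rot": [0,0,0],"fingers": -0.8},{"slide": [0,0,0],"delta_rot": [0,0,0],"fingers": -0.8}]}}

```text
time_s: 13.25
tcp_pos: [0.5326, 0.0909, 0.2956]
eef_rot: [154.6, -21.3, -14.3]
contact_force: [-0.7, 0.6, -3.1]
gripper_width: 0.0135
gripper_force: 55.0
```

Run:
```python
from h import *
im=[cv2.resize(C["scene"]["image"][90:290,210:400],(380,400),interpolation=cv2.INTER_CUBIC),cv2.resize(C["top"]["image"][150:350,80:280],(400,400),interpolation=cv2.INTER_CUBIC)]
cv2.imwrite("pics/t1.png",np.hstack(im))
```

```text
(no output)
```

View pics/t1.png

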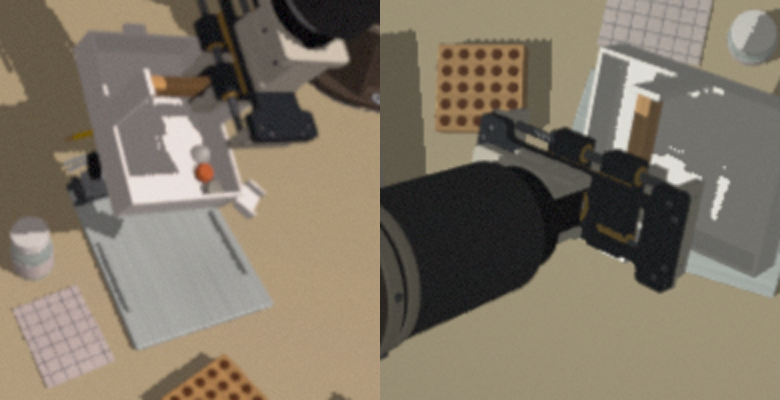

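The scene half shows the tote tilted. Three specimens run in a row along the -x wall to the lip corner, at about (202,152), (205,172) and (213,188). I'll compute where they sit in the tote frame.

Run:
```python
from h import *
from scipy.spatial.transform import Rotation as Ro
s=r.get_state();Rt=Ro.from_euler("xyz",s["eef_rot"],degrees=True).as_matrix()@np.diag([1,-1,-1.])
g=s["tcp_pos"]-Rt@[0,0,-.019]
org=g-Rt@[0,0,.103+.0005]
W=lambda m:org+Rt@np.array(m)
print("lip foot z",W([-.075,.1,0]))
z=6;x0,y0=260,130;cr=cv2.resize(C["scene"]["image"][y0:y0+90,x0:x0+100],None,fx=z,fy=z,interpolation=cv2.INTER_CUBIC)
for m,c in [((-.071,.096,.004),(0,0,255)),((-.071,.096,.04),(0,255,0)),((.071,.096,.04),(0,255,0)),((.071,.096,.004),(0,0,255)),((-.071,.046,.004),(255,0,255)),((-.021,.096,.004),(255,0,255)),((-.071,0,.004),(255,0,0))]:
    q=proj("scene",W(m))[0];cv2.circle(cr,tuple(int(v) for v in (q-[x0,y0]+.5)*z),5,c,2)
# stones: intersect with plane z=.01 in the tote
for u,v in((202,152),(205,172),(213,188)):
    px=np.array([210+u/2,90+v/2])
    f=lambda a:proj("scene",W([a[0],a[1],.01]))[0]-px
    print(np.round(least_squares(f,[0,0],x_scale=.1).x,3))
cv2.imwrite("pics/t2.png",cr)
```

```text
lip foot z [0.52022677 0.14976656 0.15719591]
[-0.056  0.035]
[-0.052  0.06 ]
[-0.057  0.08 ]
```

View pics/t2.png

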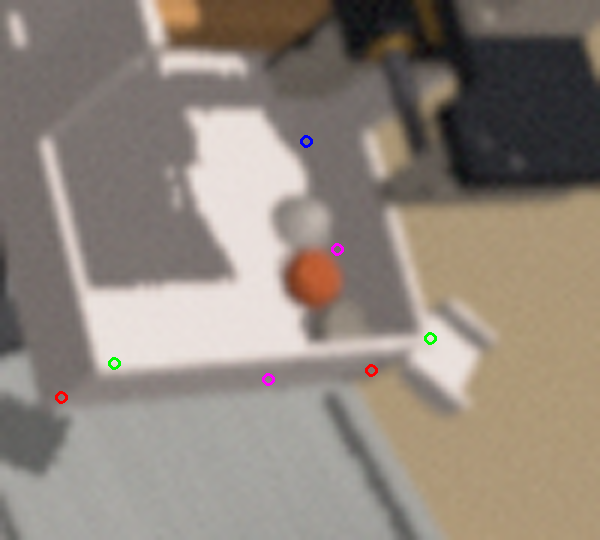

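The specimens are strung in a row along the -x wall, with the far one about 61 mm up from the corner. I'll rock the tote briefly towards +y with slight +x so they bunch up, then return.

{"api": "play_rows", "payload": {"rows": [{"slide": [0,0,0],"delta_rot": [-0.15,-0.8,0],"fingers": -0.8},{"slide": [0,0,0],"delta_rot": [-0.15,-0.8,0],"fingers": -0.8},{"slide": [0,0,0],"delta_rot": [-0.15,-0.8,0],"fingers": -0.8},{"slide": [0,0,0],"delta_rot": [-0.15,-0.8,0],"fingers": -0.8},{"slide": [0,0,0],"delta_rot": [-0.15,-0.8,0],"fingers": -0.8},{"slide": [0,0,0],"delta_rot": [-0.15,-0.8,0],"fingers": -0.8},{"slide": [0,0,0],"delta_rot": [-0.15,-0.8,0],"fingers": -0.8},{"slide": [0,0,0],"delta_rot": [-0.15,-0.8,0],"fingers": -0.8}]}}

```text
time_s: 14.45
tcp_pos: [0.5329, 0.091, 0.2955]
eef_rot: [150.9, 5.0, -27.8]
contact_force: [-0.7, 0.0, -2.7]
gripper_width: 0.0135
gripper_force: 55.0
```

{"api": "play_rows", "payload": {"rows": [{"slide": [0,0,0],"delta_rot": [0,0,0],"fingers": -0.8},{"slide": [0,0,0],"delta_rot": [0,0,0],"fingers": -0.8},{"slide": [0,0,0],"delta_rot": [0,0,0],"fingers": -0.8},{"slide": [0,0,0],"delta_rot": [0,0,0],"fingers": -0.8},{"slide": [0,0,0],"delta_rot": [0,0,0],"fingers": -0.8},{"slide": [0,0,0],"delta_rot": [0,0,0],"fingers": -0.8},{"slide": [0,0,0],"delta_rot": [0,0,0],"fingers": -0.8},{"slide": [0,0,0],"delta_rot": [0,0,0],"fingers": -0.8}]}}

```text
time_s: 15.45
tcp_pos: [0.5326, 0.0908, 0.2955]
eef_rot: [150.9, 4.9, -27.8]
contact_force: [0.6, 0.0, -3.4]
gripper_width: 0.0139
gripper_force: 55.0
```

```bash
cat > d.py <<'E'
from h import *
from scipy.spatial.transform import Rotation as Ro
s=r.get_state();Rt=Ro.from_euler("xyz",s["eef_rot"],degrees=True).as_matrix()@np.diag([1,-1,-1.])
org=s["tcp_pos"]+Rt@[0,0,.019]-Rt@[0,0,.1035]
print("down in tote",np.round(Rt.T@[0,0,-1],3),"foot z",(org+Rt@[-.075,.1,0])[2],"t",s["time_s"])
# rectified floor map, 4 px/mm: x -75..75 (cols), y 100..-20 (rows)
g=np.array([[org+Rt@[x/1000,y/1000,.008] for x in np.arange(-75,75,.5)] for y in np.arange(100,-20,-.5)])
q=proj("scene",g).reshape(240,300,2).astype(np.float32)
m=cv2.remap(C["scene"]["image"],q[...,0],q[...,1],cv2.INTER_CUBIC);cv2.imwrite("pics/map.png",cv2.resize(m,(750,600)))
f=m.astype(float);red=(f[...,2]>1.6*f[...,0])&(f[...,2]>90)
n,l,st,ce=cv2.connectedComponentsWithStats(red.astype(np.uint8))
for i in range(1,n):
    if st[i,4]>300:print("red",-75+ce[i,0]*.5,100-ce[i,1]*.5,st[i,4]/4)
E
python3 d.py
```

```text
down in tote [ 0.085  0.484 -0.871] foot z 0.1799073901346167 t 15.55
red -15.155426356589146 80.78217054263565 322.5
```

The red one moved to the +y wall, so the row is broken. I'll return to the lip tilt.

{"api": "play_rows", "payload": {"rows": [{"slide": [0,0,0],"delta_rot": [0.15,0.8,0],"fingers": -0.8},{"slide": [0,0,0],"delta_rot": [0.15,0.8,0],"fingers": -0.8},{"slide": [0,0,0],"delta_rot": [0.15,0.8,0],"fingers": -0.8},{"slide": [0,0,0],"delta_rot": [0.15,0.8,0],"fingers": -0.8},{"slide": [0,0,0],"delta_rot": [0.15,0.8,0],"fingers": -0.8},{"slide": [0,0,0],"delta_rot": [0.15,0.8,0],"fingers": -0.8},{"slide": [0,0,0],"delta_rot": [0.15,0.8,0],"fingers": -0.8},{"slide": [0,0,0],"delta_rot": [0.15,0.8,0],"fingers": -0.8}]}}

```text
time_s: 16.55
tcp_pos: [0.5324, 0.0908, 0.2957]
eef_rot: [154.6, -21.4, -14.3]
contact_force: [-0.3, -0.3, -3.4]
gripper_width: 0.0133
gripper_force: 55.0
```

{"api": "play_rows", "payload": {"rows": [{"slide": [0,0,0],"delta_rot": [0,0,0],"fingers": -0.8},{"slide": [0,0,0],"delta_rot": [0,0,0],"fingers": -0.8},{"slide": [0,0,0],"delta_rot": [0,0,0],"fingers": -0.8},{"slide": [0,0,0],"delta_rot": [0,0,0],"fingers": -0.8},{"slide": [0,0,0],"delta_rot": [0,0,0],"fingers": -0.8},{"slide": [0,0,0],"delta_rot": [0,0,0],"fingers": -0.8},{"slide": [0,0,0],"delta_rot": [0,0,0],"fingers": -0.8},{"slide": [0,0,0],"delta_rot": [0,0,0],"fingers": -0.8}]}}

```text
time_s: 17.55
tcp_pos: [0.5326, 0.0908, 0.2956]
eef_rot: [154.6, -21.3, -14.3]
contact_force: [-0.1, 0.2, -3.0]
gripper_width: 0.0133
gripper_force: 55.0
```

{"api": "play_rows", "payload": {"rows": [{"slide": [0,0,0],"delta_rot": [0,0,0],"fingers": -0.8},{"slide": [0,0,0],"delta_rot": [0,0,0],"fingers": -0.8},{"slide": [0,0,0],"delta_rot": [0,0,0],"fingers": -0.8},{"slide": [0,0,0],"delta_rot": [0,0,0],"fingers": -0.8},{"slide": [0,0,0],"delta_rot": [0,0,0],"fingers": -0.8},{"slide": [0,0,0],"delta_rot": [0,0,0],"fingers": -0.8},{"slide": [0,0,0],"delta_rot": [0,0,0],"fingers": -0.8},{"slide": [0,0,0],"delta_rot": [0,0,0],"fingers": -0.8}]}}

```text
time_s: 18.55
tcp_pos: [0.5326, 0.0909, 0.2956]
eef_rot: [154.6, -21.3, -14.3]
contact_force: [-0.7, -0.2, -2.9]
gripper_width: 0.0135
gripper_force: 55.0
```

```bash
python3 d.py
```

```text
down in tote [-0.363  0.4   -0.841] foot z 0.15718970824833806 t 18.65
red -33.26296958855098 78.50223613595706 279.5
```

View pics/map.png

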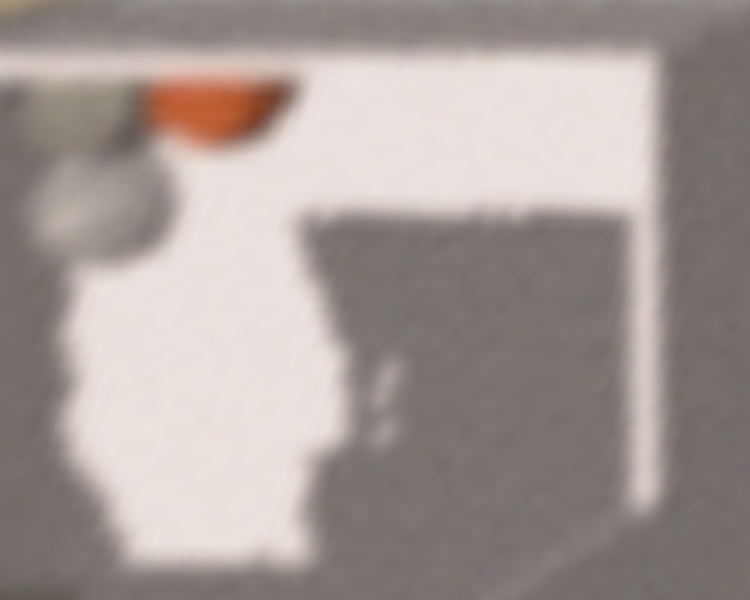

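In the rectified map the grey pebble is in the corner at (80,110). The red one, at (220,105), touches it along one wall and the shell, at (100,205), along the other. They are tightly bunched, the tilt is about 33° and the lip foot is 157 mm up, so I'm handing in.

```bash
python3 -c "
from plant import r
print(r.close_job())"
```

```text
the job is handed in; nothing more can be done
None
```

I slid the lock to its end stop before lifting, and the job is handed in with the tote held still in the air, tilted about 33° to the lip, all three specimens bunched in that corner.

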